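Feel out the hidden catch of a tiled chest and open its drawer

ROBOT

A 6-joint arm with a two-finger parallel gripper is mounted at the origin on a cart in front of the work surface, level with it; the furniture and walls round the work are solid. World frame = base frame: x ahead of the robot, y to its left, z up, the work surface at z = 0. Lengths are in m, angles in rad, forces in N, time in s.
With the tool pointing down it reaches from about 0.375 to 0.825 m from the base axis. Payload 5.5 kg.
Tool frame: the origin (TCP) lies at the very end of the fingers, on their centre line; the grasp point (between the pads) lies 19 mm behind it; z points along the fingers, y is the line along which they close (so a half turn about z gives the same grasp; the last joint's range is limited). The gripper opens to 85 mm and grips with 20 to 120 N. Pads are 22 mm wide; open, the fingers measure 114 mm over their backs; the gripper's body (76 mm by 85 mm) begins 54 mm behind the grasp point. The pads swing forward as they close: fully open they stand 13 mm farther back than shut.
Start: joints at [1.287, 0.314, -0.047, 1.21, 0, 1.571], TCP at [0.168, 0.576, 0.198] pointing down, gripper open.
Joint ranges: [-2.67, 2.67], [-0.69, 1.73], [-1.03, 1.25], [-2.08, 2.16], [-1.42, 1.45], [-3.14, 3.14]. Speed limits (rad/s): [2.39, 2.39, 3.01, 3.14, 3.14, 3.14].

INTERFACE

Orientations are given as a rotation vector (axis times angle).
In Python, from station import ctrl, telemetry, optics, order, trace, place_of gives the robot as it stands. Calls block until the motion is done:
- ctrl.move_to(position, orientation): joint-space move of the TCP to a pose.
- ctrl.move_l(position, feed=0.15, rot=None, until_force=None): straight line of the TCP; rot=None keeps the orientation; feed is the mean speed in m/s. With until_force (N) it stops when the force on the tool has changed by that much, and returns True; else False.
- ctrl.move_joints(angles): joint-space move.
- ctrl.grip(opening, newtons=None): opening from 0.0 (shut) to 1.0 (fully open); newtons is the grip in N (None keeps the last); returns when the fingers have stopped.
- ctrl.pause(seconds).
- ctrl.solve_ik(position, orientation): joint angles nearest the present ones, or None.
- telemetry.get_obs(): the state.
- optics.get_image(name): name is "scene" or "top"; returns a dict with "pixels" (400x640x3 uint8, red, green, blue), "K" (3x3 intrinsics, pixels), "view" (4x4, takes a point from world to camera coordinates). Camera axes: x right, y up, looking along -z (the intrinsics and any distortion apply to the point x, -y, -z); pixel columns grow to the right and rows downward; lengths in m; the calibration is good to about 2 mm. A picture is of the moment at which its call begins. There is no depth.
A pose or a line that the arm cannot do raises ctrl.MotionError and nothing moves.
- order.hand_in(): hands the job in; it is judged then, once.
Trained networks look in the newest picture that a camera, given by its name, has taken for a name from the list of things; names that differ only in an ending like _2 or _b are one class to them, and where a whole thing is asked for, a point or a joint stands for the part that bears it (a point fixed in the world has none). Each returns a list of dicts, best first, with "score" (0 to 1); they miss things now and then, are a little off and sometimes report something else, mostly with a low value. They report only what shows in the picture. A call takes as long as a camera call.
- trace(label, camera): "pixels" (400x640 bool, what is visible of it) and "at" ([column, row] in pixels, amid what is visible of it).
- place_of(label, camera): "at" ([column, row] in pixels: a listed point, or the origin of a listed thing).
The state is a dict: "time_s": time; "joints": joint angles; "qvel": joint speeds; "effort": joint torques, N m; "ee_pos": TCP position; "eef_rot": TCP orientation; "ft_force": force on the tool from outside, world axes, zero at the start; "wrist_torque": the same for the moment, N m; "width": opening from 0.0 (shut) to 1.0 (fully open); "gripper_force": force on a finger pad.
Only numpy, scipy, OpenCV 4.12 (cv2) and the standard library are available. Lean on these libraries where they do the work, as an engineer would, in place of code of your own. Each camera call takes 0.05 s, during which the arm holds its last target. There are 200 camera calls.

TASK

One of the six look-alike tiles on top of the little dark chest is a hidden catch: feel gently across the tiles with the fingertips for the one that gives, and press it all the way down so that the hidden drawer slides fully out. Let the catch drive the drawer out, without touching it, and leave it open. Pick nothing up, leave the marker, screwdriver, sanding block, spring clamp and pine bar where they lie, and finish clear of everything.

Things in the scene. Friction and masses are not known exactly. Their poses are not given: they have to be found in the camera images.
- chest: Low dark wooden chest with brass corners, fixed to the bench, 156 (its x) x 216 (its y) x 78 mm high. Origin: centre of its underside, on the bench top. +z up; its -x face, which holds the hidden drawer, looks roughly towards the robot. Its flat top is set with six pale tiles inside a rim.
- panel (a point): Centre of the tiled top, level with the tile tops (76 mm up, 2 mm below the rim); axes as the chest's. Six like 60 mm square tiles with a dark lozenge, 2 mm apart: centres at x -31 or +31 mm, y -62, 0 or +62 mm from here. Any one may be the catch, anew each run; nothing visible shows it. The other five are rigid. Pressed, the catch leaves a 60 mm square pit up to 10 mm deep.
- catch (a joint): How far the catch tile is pressed down, m: 0 flush with the other tiles, 0.010 fully down, where it meets a stop. It yields steadily to about 3 N over its whole travel and stays at whatever depth it is left.
- drawer (a joint): How far the hidden drawer stands out of the chest, m: 0 shut, 0.045 fully out. It slides along the chest's -x and is geared to the catch: 4.5 mm out for each mm that the catch goes down. It has no knob and is not to be pulled.
- drawer_front (a point): Middle of the outer face of the hidden drawer's dark wooden front (184 mm wide, 43 mm high), in the lower part of the chest's -x face, 31 mm above the bench; +x points into the chest.
- marker: Black felt marker, 16 x 119 x 17 mm, lying on the bench just behind the chest (bystander). Origin: centre of its underside; long along its y.
- driver_yellow: Screwdriver with yellow handle, 27 x 184 x 26 mm, lying on the bench to the left of the chest (bystander). Origin: centre of its underside; long along its y.
- sanding_block: Brown cork sanding block, 60 x 110 x 24 mm, near the front edge of the bench (bystander). Origin: centre of its underside.
- spring_clamp_4: Red plastic spring clamp, 79 x 131 x 17 mm, lying on the bench to the left of the blue vice (bystander). Origin: centre of its underside.
- caul_3: Plain pale pine bar (clamping caul), 30 x 140 x 24 mm, lying on the bench behind the blue vice (bystander). Origin: centre of its underside; long along its y.

How it is judged:
At the end, for the whole second after the job is handed in: The catch tile is down by more than 8 mm of its 10 mm, the drawer stands out at rest by more than 36 mm of its 45 mm, and the five loose things lie at rest within 30 mm of where they were (value of joint catch above 0.008 m and value of joint drawer above 0.036 m and velocity of joint drawer between -0.01 and 0.01 m/s and distance of each of marker, driver_yellow, sanding_block, spring_clamp_4, caul_3 from where it was at the start of the episode below 0.03 m and linear speed of each of marker, driver_yellow, sanding_block, spring_clamp_4, caul_3 below 0.02 m/s); the robot touches nothing.
It fails at once if the fingers press on something with more than 120 N (contact force between the fingers and anything else above 120 N).
It fails at once if the robot touches the drawer with more than 2 N (contact force between any of the fingers, the arm and drawer above 2 N).
It fails at once if a bystander is shifted by more than 30 mm or lifted by more than 15 mm (distance of any of marker, driver_yellow, sanding_block, spring_clamp_4, caul_3 from where it was at the start of the episode above 0.03 m or height (world z) of any of marker, driver_yellow, sanding_block, spring_clamp_4, caul_3 above 0.015 m).
It also fails if it takes over 51 s, if anything falls off the work surface, if the arm or the gripper's body presses on something with over 40 N, if the wrist force passes 120 N, or if a joint passes its speed limit or range.

## Working session

There is one attempt and no reset: what is moved stays moved. The work goes in short steps, each a Python script; the robot and the scene stay as the last script left them, time stands still between calls to the robot, and variables do not carry over. Pictures are saved under pics/ and viewed, at most 10 in all, crops included, and the job is handed in when it is done.

```bash
mkdir -p pics; ls; python3 - <<'E'
from station import *
import cv2,numpy as np
for n in("scene","top"):
    im=optics.get_image(n); cv2.imwrite(f"pics/{n}0.png",im["pixels"][:,:,::-1])
    print(n,im["K"].tolist(),np.round(im["view"],4).tolist(),[k for k in im])
    for l in("panel","drawer_front","chest","marker"):
        print(l,[(np.round(d["at"],1).tolist(),round(d["score"],2)) for d in place_of(l,n)][:3])
print(telemetry.get_obs())
E
```

```text
pics
scene [[445.28431957237893, 0.0, 323.90216229750126], [0.0, 445.28431957237893, 197.45491904823828], [0.0, 0.0, 1.0]] [[-0.7976, 0.6028, 0.0241, 0.362], [-0.2724, -0.3954, 0.8772, 0.053], [0.5382, 0.693, 0.4796, -1.7372], [0.0, 0.0, 0.0, 1.0]] ['pixels', 'K', 'view']
panel []
drawer_front []
chest [([282.6, 203.2], 0.72)]
marker [([250.3, 209.5], 0.58), ([297.8, 257.8], 0.25)]
top [[419.37088329339633, 0.0, 321.9616080780532], [0.0, 419.37088329339633, 197.95560572003723], [0.0, 0.0, 1.0]] [[-0.0028, -1.0, -0.0013, -0.0064], [0.9918, -0.0029, 0.1278, -0.4774], [-0.1278, -0.0009, 0.9918, -1.4383], [0.0, 0.0, 0.0, 1.0]] ['pixels', 'K', 'view']
panel [([361.9, 183.2], 0.68)]
drawer_front [([361.8, 209.3], 0.4)]
chest [([358.3, 186.5], 0.62)]
marker [([376.2, 155.5], 0.63)]
{'time_s': 0.5, 'joints': array([ 1.28702402e+00,  3.13517851e-01, -4.71494066e-02,  1.21021172e+00,
        2.14647416e-05,  1.57080263e+00]), 'qvel': array([ 1.07975798e-03, -2.20620226e-05,  1.50593513e-03, -6.47527286e-04,
       -9.50033693e-05, -2.79469393e-04]), 'effort': array([ 1.28377237e-04, -5.38961971e+01,  3.39754772e+01,  3.40920160e-03,
        1.22297097e-04,  2.15492797e-06]), 'ee_pos': array([0.16796858, 0.57596692, 0.19776709]), 'eef_rot': array([-4.44259533e-01, -3.10998889e+00,  1.23758762e-04]), 'ft_force': array([-0.29819877, -0.5249458 ,  0.85929917]), 'wrist_torque': array([-0.03700296, -0.02221518,  0.00375892]), 'gripper_force': 0.0, 'width': 0.998377799870236}
```

View pics/scene0.png

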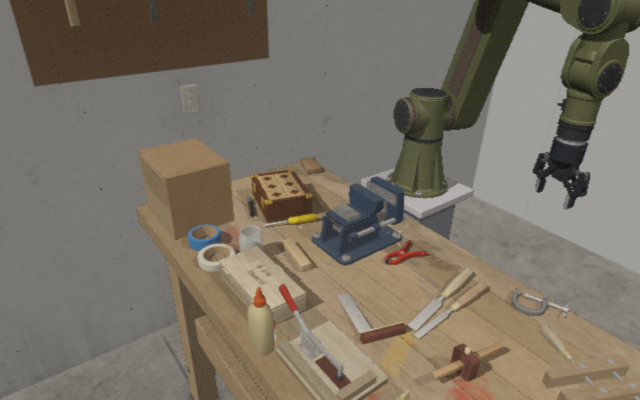

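View pics/top0.png

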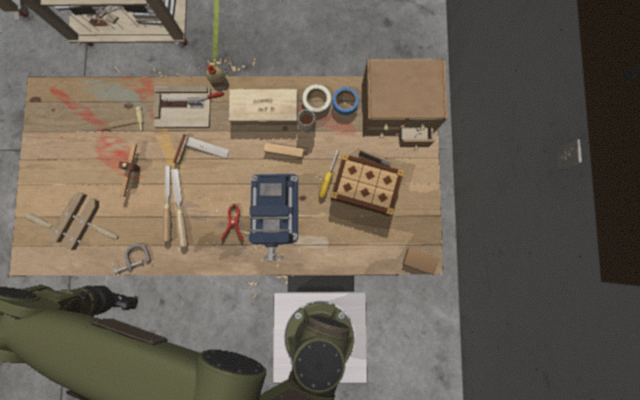

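Both cameras see the chest: near (280,192) in the scene view and (368,184) in the top view, with the tiled top clear and rotated about −10°. The vice is at (274,210) and the tall box behind at (405,95). Next I'll measure the tile lozenges.

```bash
python3 - <<'E'
from station import *
import cv2,numpy as np
a=cv2.imread("pics/top0.png")[145:220,325:410]; b=cv2.imread("pics/scene0.png")[160:225,240:320]
cv2.imwrite("pics/c1.png",np.hstack([cv2.resize(a,None,fx=4.5,fy=4.5,interpolation=2)[:300],np.zeros((300,5,3),np.uint8),cv2.resize(b,None,fx=4.6154,fy=4.6154,interpolation=2)[:300]]))
E
```

```text
(no output)
```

View pics/c1.png

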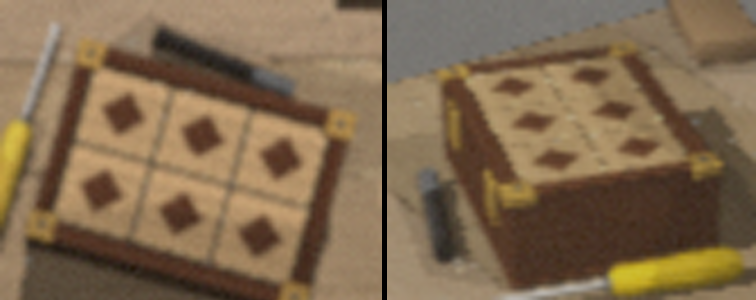

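```bash
cat > h.py <<'E'
from station import *
import numpy as np
def proj(im,P):
    P=np.atleast_2d(P); c=(im["view"]@np.c_[P,np.ones(len(P))].T)[:3].T
    q=(im["K"]@(c*[1,-1,-1]).T).T
    return q[:,:2]/q[:,2:]
T=np.array([[sx*.031,sy*.062] for sx in(1,-1) for sy in(1,0,-1)])
def tiles(p):
    c,s=np.cos(p[3]),np.sin(p[3])
    return np.c_[T@np.array([[c,s],[-s,c]])+p[:2],np.full(6,p[2])]
E
python3 - <<'E'
from h import *
from scipy.optimize import least_squares
t=np.array([(123,113),(202,134),(281,157),(101,190),(181,213),(260,236)],float)
t=(t+.5)/4.5-.5+[325,145]
s=np.array([(556,158),(532,122),(514,86),(638,146),(614,111),(590,76)],float)
s=(s-[387.5,0]+.5)/4.6154-.5+[240,160]
A,B=optics.get_image("top"),optics.get_image("scene")
f=lambda p:np.r_[(proj(A,tiles(p))-t).ravel(),(proj(B,tiles(p))-s).ravel()]
r=least_squares(f,[.52,-.15,.076,-.2]);print(r.x,np.abs(r.fun).max(),np.sqrt((r.fun**2).mean()))
print(tiles(r.x)); np.save("p.npy",r.x)
E
```

```text
[ 0.52200933 -0.16213724  0.07850993 -0.28514609] 0.5303032380144828 0.23627982399827124
[[ 0.56919803 -0.11136099  0.07850993]
 [ 0.55175757 -0.17085747  0.07850993]
 [ 0.53431712 -0.23035394  0.07850993]
 [ 0.50970155 -0.09392054  0.07850993]
 [ 0.4922611  -0.15341701  0.07850993]
 [ 0.47482064 -0.21291349  0.07850993]]
```

```bash
cat >> h.py <<'E'
from scipy.spatial.transform import Rotation as R
p=np.load("p.npy")
def rv(k=0): return (R.from_euler('z',p[3]+k*np.pi)*R.from_euler('x',np.pi)).as_rotvec()
E
python3 - <<'E'
from h import *
c=tiles(p)
for k in(0,1):
    for i in (3,5,0): print(k,i,np.round(ctrl.solve_ik([c[i,0],c[i,1],.1],rv(k)),2))
ctrl.grip(0.0)
o=telemetry.get_obs(); ctrl.move_l(o["ee_pos"]+[0,0,.1],feed=.2)
q=[ctrl.solve_ik([c[3,0],c[3,1],.28],rv(k)) for k in (0,1)]
j=np.array(telemetry.get_obs()["joints"]); k=int(np.argmin([np.abs(a-j).max() for a in q])); print(k)
ctrl.move_to([c[3,0],c[3,1],.28],rv(k))
ctrl.move_l([c[3,0],c[3,1],.11],feed=.15)
o=telemetry.get_obs();print(o["time_s"],o["ee_pos"],o["ft_force"],o["width"])
hit=ctrl.move_l([c[3,0],c[3,1],.070],feed=.02,until_force=8)
o=telemetry.get_obs();print(hit,o["time_s"],o["ee_pos"],o["ft_force"])
E
```

```text
0 3 [-0.18  0.22 -0.4   0.95 -0.   -3.04]
0 5 [-0.42  0.23 -0.39  0.95 -0.    3.01]
0 0 [-0.19  0.33 -0.25  0.99 -0.   -3.05]
1 3 [-0.18  0.22 -0.4   0.95  0.    0.1 ]
1 5 [-0.42  0.23 -0.39  0.95  0.   -0.14]
1 0 [-0.19  0.33 -0.25  0.99  0.    0.09]
1
5.9583 [ 0.51042306 -0.09402813  0.11083978] [-0.08355571 -0.20287651 -0.60597073] 0.0021708486085274185
False 8.1083 [ 0.5097522  -0.09393276  0.07007093] [-0.95320319  0.43577578  0.30289612]
```

```bash
python3 - <<'E'
from h import *
import cv2
c=tiles(p)[3]
a=optics.get_image("top")["pixels"][130:230,310:420,::-1]; b=optics.get_image("scene")["pixels"][150:225,235:325,::-1]
cv2.imwrite("pics/c2.png",np.hstack([cv2.resize(a,(440,400),interpolation=2),np.zeros((400,5,3),np.uint8),cv2.resize(b,(350,400),interpolation=2)]))
E
```

```text
(no output)
```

View pics/c2.png

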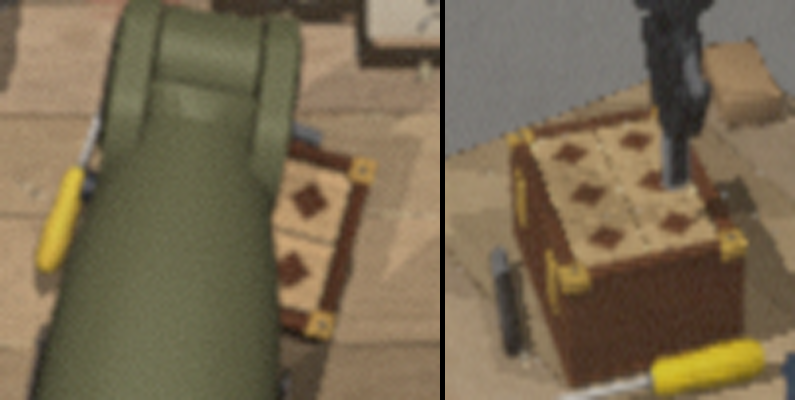

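```bash
python3 - <<'E'
from h import *
B=optics.get_image("scene"); o=telemetry.get_obs()
print(o["ee_pos"],R.from_rotvec(o["eef_rot"]).as_matrix().round(3).tolist(),o["joints"],o["ft_force"],o["width"])
print(proj(B,[o["ee_pos"],o["ee_pos"]+[0,0,.03],tiles(p)[3]]))
for l in("panel","drawer_front","marker"):print(l,[(d["at"],d["score"]) for d in place_of(l,"scene")][:2])
E
```

```text
[ 0.50975753 -0.09393959  0.07006529] [[-0.96, 0.281, 0.0], [0.281, 0.96, -0.0], [-0.0, -0.0, -1.0]] [-1.82227777e-01  2.51125757e-01 -4.36994424e-01  8.82536033e-01
 -1.49770195e-05  1.02915040e-01] [-1.51278875  0.13490416 -0.20123141] -0.002133249582403235
[[294.24774589 193.65201404]
 [294.17657931 185.6974261 ]
 [294.24496178 191.42618769]]
panel [([281.7, 183.7], 0.73)]
drawer_front [([311.3, 169.3], 0.66)]
marker [([248.5, 207.4], 0.64)]
```

```bash
python3 - <<'E'
from h import *
import cv2
b=optics.get_image("scene")["pixels"][150:210,260:340,::-1]
cv2.imwrite("pics/c3.png",cv2.resize(b,(800,600),interpolation=0))
E
```

```text
(no output)
```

View pics/c3.png

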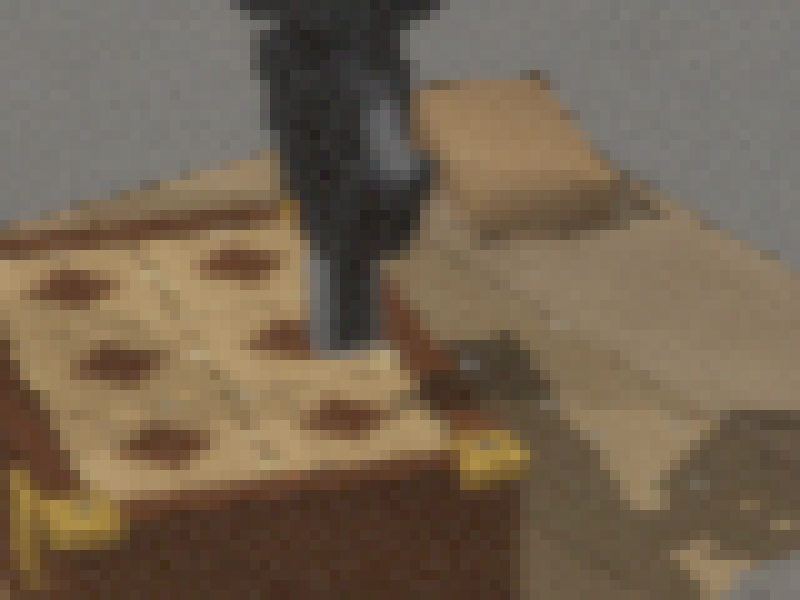

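```bash
python3 - <<'E'
from h import *
B=optics.get_image("scene");A=optics.get_image("top")
a=[.168,.576,.198]
print(proj(B,[a,[.168,.576,.228]]),proj(A,[a]))
r=R.from_rotvec([-4.44259533e-01, -3.10998889e+00,0]).as_matrix()
print(proj(B,[a+.05*r[:,1],a-.05*r[:,1],a+.05*r[:,1]+[0,0,.03],a-.05*r[:,1]+[0,0,.03]]))
E
```

```text
[[547.94631687 215.55179279]
 [551.06054592 205.48601591]] [[128.49116406 293.21368183]]
[[563.28384746 225.3451861 ]
 [533.65750164 206.42803024]
 [566.71493248 215.03357318]
 [536.48960146 196.5992463 ]]
```

The picture shows the fingertip ending at about (294.5,185.3), still above the tile lozenge at (294,191.5). That puts it roughly 3 cm higher than the reported TCP, in the air and touching nothing. I'll continue the guarded descent and find the true contact height by feel.

```bash
python3 - <<'E'
from h import *
c=tiles(p)[3]
hit=ctrl.move_l([c[0],c[1],.030],feed=.015,until_force=2)
o=telemetry.get_obs();print(hit,o["time_s"],o["ee_pos"],o["ft_force"],o["width"])
E
```

```text
True 10.2583 [ 0.50967306 -0.09390371  0.04256921] [-1.13964153  0.41235816  5.19133805] 0.001295726165876981
```

Contact came at a reported z of 0.0426, so the tips sit about 33 mm behind the reported TCP. Now I'll test whether this tile yields, then the others.

```bash
cat >> h.py <<'E'
def probe(i,z,F=9,feed=.015):
    c=tiles(p)[i]
    hit=ctrl.move_l([c[0],c[1],z],feed=feed,until_force=F)
    o=telemetry.get_obs();print(i,hit,round(o["time_s"],2),o["ee_pos"].round(4),o["ft_force"].round(1),flush=True)
    return hit
E
python3 - <<'E'
from h import *
if probe(3,.038,6):
    C=tiles(p)
    for i in (4,5,2,1,0):
        q=telemetry.get_obs()["ee_pos"]; ctrl.move_l([q[0],q[1],.057],feed=.08)
        ctrl.move_l([C[i,0],C[i,1],.057],feed=.12)
        if not probe(i,.0375,9): print("catch",i); break
E
```

```text
3 True 10.47 [ 0.5096 -0.0939  0.0426] [-0.9  0.6  6.6]
4 True 12.4 [ 0.4922 -0.1534  0.0426] [-1.7  0.7  4.4]
5 False 14.86 [ 0.4748 -0.213   0.0375] [-0.5 -0.9  1.2]
catch 5
```

```bash
python3 - <<'E'
from h import *
import cv2
print(probe(5,.0295,15,.012))
q=telemetry.get_obs()["ee_pos"]; ctrl.move_l([q[0],q[1],.16],feed=.1)
ctrl.move_to([.40,.15,.30],rv(1))
o=telemetry.get_obs();print(o["time_s"],o["ee_pos"])
a=optics.get_image("top")["pixels"][130:230,310:420,::-1]; b=optics.get_image("scene")["pixels"][150:225,235:325,::-1]
cv2.imwrite("pics/c4.png",np.hstack([cv2.resize(a,(440,400),interpolation=2),np.zeros((400,5,3),np.uint8),cv2.resize(b,(350,400),interpolation=2)]))
E
```

```text
5 True 15.35 [ 0.4749 -0.213   0.0326] [-0.2  0.4  5.6]
True
18.2417 [0.40018461 0.14941668 0.29949854]
```

View pics/c4.png

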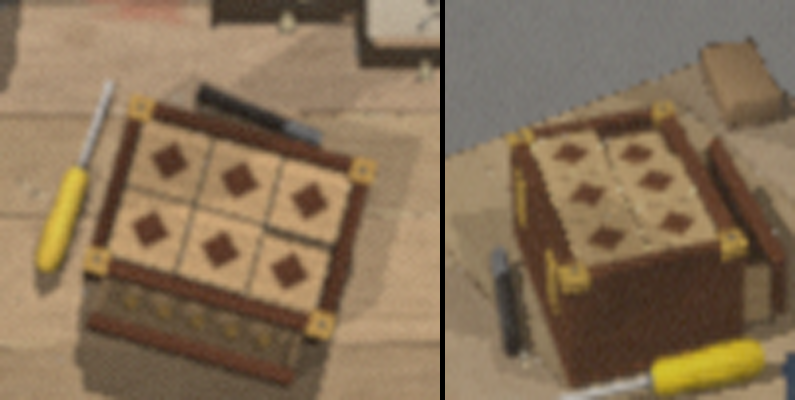

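The drawer front now stands about 14 px (roughly 45 mm) out of the chest, at (190,345) in the top crop. The catch went 10.0 mm down to its stop, the loose things visible here are unmoved, and the arm is clear.

```bash
python3 -c "
from station import *
print(order.hand_in())"
```

```text
the job is handed in; nothing more can be done
None
```

The catch was the tile nearest the robot on its right (x −31, y −62 mm); it is pressed 10 mm to its stop, the drawer stands about 45 mm out by its own drive, the arm is clear, and the job is handed in (no verdict was returned).

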